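Sweep the offcuts into the scrap cabinet

ROBOT

A 6-joint arm with a two-finger parallel gripper is mounted at the origin on the work surface. World frame = base frame: x ahead of the robot, y to its left, z up, the work surface at z = 0. Lengths are in mm, angles in degrees, forces in N, time in s.
With the tool pointing down it reaches from about 350 to 725 mm from the base axis. Payload 6 kg.
Tool frame: the origin (TCP) lies midway between the tips of the shut fingers; the grasp point (between the pads) lies 19 mm behind it (env.grasp_offset is the x of the grasp point in the tool frame, in mm); x points along the fingers, y is the direction in which the jaws open and shut, and the axes are right-handed (so a half turn about x gives the same grasp; the last joint's range is limited). The gripper opens to 85 mm and grips with 20 to 120 N. Pads are 22 mm wide; open, the fingers measure 114 mm over their backs; the gripper's body (76 mm by 85 mm) begins 54 mm behind the grasp point. The pads swing forward as they close: fully open they stand 13 mm farther back than shut.
Start: joints at [96.068, 2.303, 4.859, 0, -92.561, -19.12], TCP at [135.476, 584.483, 231.261] pointing down, gripper open.
Joint ranges: [-146.85, 146.85], [-73.84, 115.35], [-62.03, 85.46], [-188.31, 113.3], [-161.28, -10.13], [-171.36, 171.36]. Speed limits (degrees/s): [147.25, 147.25, 172.46, 180, 180, 180].

INTERFACE

Orientations are given as [roll, pitch, yaw] about the fixed x, y, z axes, in that order (R = Rz(yaw) Ry(pitch) Rx(roll)).
In Python, from rig import env, cams, job_done gives the robot as it stands.
- The arm moves only by the tool drive_tool, never from a script. Its argument "series" is a list of rows, each an object with "slide": the shift along the tool's x, y, z scaled (see below), a list of three; "angular": the turn, a rotation vector about the tool's x, y, z scaled (see below), a list of three. In form: [{"slide": [x, y, z], "angular": [ax, ay, az]}, ...]. A call has 1 to 20 rows; each row is the pose to reach, as a shift and turn from the pose commanded when the call began, along the tool's axes at that moment, turning the shorter way round; what a row does not reach only later rows make up. The controller multiplies each number of a shift by 400 mm and each number of a turn by pi rad. A row lasts 1/8 s, in which the tool goes at most 62.5 mm and 10.7 degrees, less where a joint would pass 70% of its speed; a pose out of reach is approached as far as the arm can. A call with a number of a shift or a turn outside -1 to 1 is refused whole. A call with a gripper value outside its range is refused whole. "gripper" is the gripper's target within -1 to 1 (fully open at 1, half-way at 0, shut at -1), set as the call begins (left out, the last holds). The fingers move at their own pace and stop on an object; "newtons" is the grip in N (left out, the last holds). Time passes only in rows, so rows that repeat a pose let the fingers close. It gives the time, the measured TCP pose, the force and the opening at its end, in the units of the state.
- env.get_state(): the state, without advancing time (a new reading comes with each control period).
- cams.camera(name): name is "scene" or "top" or "wrist"; returns a dict with "frame" (384x512x3 uint8, red, green, blue), "camera_matrix" (3x3 intrinsics, pixels), "rvec" (rotation vector, rad) and "tvec" (3), from world to camera coordinates, as OpenCV has them; the wrist camera has in their place "hand_eye" (4x4, takes a point from camera to tool coordinates, whose origin is the TCP and whose axes are the tool frame's). Camera axes: x right, y down, z forward; pixel columns grow to the right and rows downward; lengths in mm; the calibration is good to about 2 mm. A picture is of the moment at which its call begins: read the wrist's pose just before it. There is no depth.
- job_done(): hands the job in, once; it reports no verdict.
The state is a dict: "t": time; "q": joint angles; "qd": joint speeds; "tau": joint torques, N m; "tcp_pos": TCP position; "ee_rot": TCP orientation; "wrist_force": force on the tool from outside, world axes, zero at the start; "moment": the same for the moment, N m; "width": opening from 0.0 (shut) to 1.0 (fully open).
Only numpy, scipy, OpenCV 4.12 (cv2) and the standard library are available. Lean on these libraries where they do the work, as an engineer would, in place of code of your own. Each camera call takes 0.05 s, during which the arm holds its last target. There are 200 camera calls.

TASK

Swing the scrap cabinet's door wide open (about a right angle), then sweep all four sharp metal and plastic offcuts from the cutting mat right inside it with the red pusher, never touching the offcuts with the gripper. Then stand the pusher upright back in the middle of its blue mat and let go, and shut the cabinet door fully. Leave the mug, bottle, tape and screwdriver where they are.

Things in the scene. Friction and masses are not known exactly. Their poses are not given: they have to be found in the camera images.
- cabinet: Green sheet-metal scrap cabinet, fixed on the bench: 200 deep, 220 wide, 170 high, walls 6, a clear plastic top, inner width 208. It has no floor or sill: the bench runs straight in. Origin on the bench at the centre of its footprint; its own -x is the doorway side (front edge of the walls at x = -100), z up.
- doorway (a point): Centre of the cabinet's doorway at bench level, between the front edges of its side walls (opening 208 wide, 155 high); axes as the cabinet's, so +x leads into the cabinet.
- door (a joint): Angle of the cabinet's grey door in rad: 0 shut, grows as it opens, 1.9 at its stop; it stays where it is left. The panel is 220 wide, 160 high, 12 thick, its lower edge 6 above the bench. Seen from above it opens anticlockwise.
- door_handle (a point): Middle of the vertical round steel bar handle (11 thick, 107 long, upper end 54 above this point) near the free edge of the door, 190 from the hinge line, bar axis 35 out from the door's outer face. The axes turn with the door: -x points out of its outer face, +y from the hinge to the free edge.
- door_hinge (a point): Point on the vertical hinge line of the door, on its outer face at half its height; axes turn with the door as for door_handle.
- pusher: Bench pusher (small hand rake without teeth): an upright black grip, a low aluminium arm and, 130 ahead of the grip, a red blade 140 wide and 45 high, with wings that stand 18 ahead at both ends. It stands by itself. Origin on its underside amid its length; +x is the pushing direction, z up. 0.22 kg.
- pusher_grip (a point): Point at which to hold the black upright grip: 85 above its underside, 55 behind the pusher's origin; the grip is 32 along x, 22 across y, from 12 to 105 high. Axes as the pusher's.
- pusher_blade (a point): Middle of the lower edge of the blade's front face, 75 ahead of the pusher's origin.
- toolmat: The pusher's blue mat on the bench, 220 x 200, flat (under 1). Origin at its centre.
- sawmat: Green cutting mat on the bench, 170 x 130, flat (under 1), on which the offcuts lie. Origin at its centre.
- offcut_tube: Aluminium square-tube offcut 32 x 24 x 24. Origin at the centre of its underside.
- offcut_channel: Steel square-tube offcut 26 x 22 x 22. Origin at the centre of its underside.
- offcut_acrylic: Orange acrylic block offcut 30 x 20 x 20. Origin at the centre of its underside.
- offcut_brass: Upright brass bar slug, 24 diameter, 20 high. Origin at the centre of its underside.
- mug: White mug, 76 diameter, 90 high, handle to its +y; bystander. Origin at the centre of its underside.
- flask: Bare aluminium bottle, 66 diameter, 170 high; bystander. Origin at the centre of its underside.
- screwdriver: Red-handled screwdriver, 200 long, lying along its x; bystander. Origin under its middle.
- tape: Blue roll of tape lying flat, 90 diameter, 24 high; bystander. Origin at the centre of its underside.
Not all that is in view belongs to the job. Leave any green look-alike of the offcut_tube alone.

How it is judged (in metres and radians):
On the way, in this order (a step that is already met when the one before it is completed fails the run):
1. the door is wide open (value of joint door above 1.2 rad), for 0.2 s.
2. all four offcuts are inside the cabinet, the door still open (x of offcut_tube in the frame of cabinet between -0.092 and 0.1 m and y of offcut_tube in the frame of cabinet between -0.11 and 0.11 m and height (world z) of each of offcut_tube, offcut_channel, offcut_acrylic, offcut_brass below 0.05 m and x of offcut_channel in the frame of cabinet between -0.092 and 0.1 m and y of offcut_channel in the frame of cabinet between -0.11 and 0.11 m and x of offcut_acrylic in the frame of cabinet between -0.092 and 0.1 m and y of offcut_acrylic in the frame of cabinet between -0.11 and 0.11 m and x of offcut_brass in the frame of cabinet between -0.092 and 0.1 m and y of offcut_brass in the frame of cabinet between -0.11 and 0.11 m and value of joint door above 0.8 rad), for 0.2 s.
3. the pusher stands released on its blue mat, with the door still open (horizontal distance between pusher and toolmat below 0.07 m and height (world z) of pusher below 0.012 m and angle between pusher's own z axis and vertical below 0.12 rad and contact force between the fingers and pusher below 0.2 N and linear speed of pusher below 0.02 m/s and value of joint door above 0.5 rad), for 0.2 s.
At the end, for the whole second after the job is handed in: All four offcuts lie at rest on the bench inside the cabinet (centres at least 8 mm behind the doorway line), the door is shut to within 0.06 rad and still, and the pusher stands upright (within 0.12 rad), released and at rest, its origin within 70 mm of the centre of its blue mat (x of offcut_tube in the frame of cabinet between -0.092 and 0.1 m and y of offcut_tube in the frame of cabinet between -0.11 and 0.11 m and height (world z) of each of offcut_tube, offcut_channel, offcut_acrylic, offcut_brass below 0.05 m and x of offcut_channel in the frame of cabinet between -0.092 and 0.1 m and y of offcut_channel in the frame of cabinet between -0.11 and 0.11 m and x of offcut_acrylic in the frame of cabinet between -0.092 and 0.1 m and y of offcut_acrylic in the frame of cabinet between -0.11 and 0.11 m and x of offcut_brass in the frame of cabinet between -0.092 and 0.1 m and y of offcut_brass in the frame of cabinet between -0.11 and 0.11 m and horizontal distance between pusher and toolmat below 0.07 m and height (world z) of pusher below 0.012 m and angle between pusher's own z axis and vertical below 0.12 rad and contact force between the fingers and pusher below 0.2 N and linear speed of each of offcut_tube, offcut_channel, offcut_acrylic, offcut_brass, pusher below 0.02 m/s and value of joint door below 0.06 rad and velocity of joint door between -0.05 and 0.05 rad/s); the robot touches nothing.
It fails at once if the gripper touches an offcut (more than 0.5 N) (contact force between any of the fingers, the arm and offcut_tube above 0.5 N or contact force between any of the fingers, the arm and offcut_channel above 0.5 N or contact force between any of the fingers, the arm and offcut_acrylic above 0.5 N or contact force between any of the fingers, the arm and offcut_brass above 0.5 N).
It fails at once if a bystander is moved by more than 40 mm (distance of any of mug, flask, screwdriver, tape from where it was at the start of the episode above 0.04 m).
It also fails if it takes over 72 s, if anything falls off the work surface, if the arm or the gripper's body presses on something with over 40 N, if the wrist force passes 120 N, or if a joint passes its speed limit or range.

## Working session

There is one attempt and no reset: what is moved stays moved. The work goes in short steps, Python scripts to look and compute and a tool call to move; the robot and the scene stay as the last step left them, time stands still between calls to the robot, and variables do not carry over. Pictures are saved under pics/ and viewed, about 8 in all and at most 12, crops included, and the job is handed in when it is done.

Besides the shell and the picture viewer there is one more tool, called after ">>>" in YAML: its name, and indented under it one key for each argument. drive_tool: Moves the arm, as the interface text tells. Its arguments: {"type":"object","properties":{"series":{"type":"array","items":{"type":"object","properties":{"slide":{"type":"array","items":{"type":"number","minimum":-1,"maximum":1}},"angular":{"type":"array","items":{"type":"number","minimum":-1,"maximum":1}}}}},"gripper":{"type":"number"},"newtons":{"type":"number"}},"required":["series"]}

```bash
ls; mkdir -p pics
cat > h.py <<'E'
import numpy as np, cv2
from scipy.spatial.transform import Rotation as R
from rig import env, cams, job_done
def get(name):
    s=env.get_state(); c=cams.camera(name); K=np.array(c['camera_matrix'])
    if name=='wrist':
        T=np.eye(4); T[:3,:3]=R.from_euler('xyz',s['ee_rot'],degrees=True).as_matrix(); T[:3,3]=s['tcp_pos']
        M=np.linalg.inv(T@np.array(c['hand_eye']))
    else:
        M=np.eye(4); M[:3,:3]=R.from_rotvec(np.ravel(c['rvec'])).as_matrix(); M[:3,3]=np.ravel(c['tvec'])
    return c['frame'],K,M
def ray(K,M,uv,z=0.):
    W=np.linalg.inv(M); uv=np.atleast_2d(np.asarray(uv,float))
    d=np.c_[uv,np.ones(len(uv))]@np.linalg.inv(K).T@W[:3,:3].T; o=W[:3,3]
    return o+d*((z-o[2])/d[:,2])[:,None]
def proj(K,M,P):
    P=np.atleast_2d(P); p=(P@M[:3,:3].T+M[:3,3])@K.T; return p[:,:2]/p[:,2:]
def save(n,im,s=1.5): cv2.imwrite('pics/'+n,cv2.resize(im[:,:,::-1],None,fx=s,fy=s))
E
python3 - <<'E'
from h import *
print(env.get_state())
for n in ['top','scene']:
    f,K,M=get(n); save(n+'1.png',f); np.savez(n+'1.npz',f=f,K=K,M=M); print(n,np.linalg.inv(M)[:3,3])
E
```

```text
pics
{'t': 0.0, 'q': array([ 9.60687904e+01,  2.33735281e+00,  4.80244616e+00, -2.78433446e-02,
       -9.25598329e+01, -1.91207065e+01]), 'qd': array([ 0.03085574,  0.03274635,  0.07088185,  0.08760126, -0.05435813,
        0.03400334]), 'tau': array([-7.96594850e-05, -3.68202066e+01,  3.47408867e+01,  6.93263412e+00,
       -5.48808603e-03,  1.57131115e-05]), 'tcp_pos': array([135.32585081, 584.21068506, 230.28851648]), 'ee_rot': array([  92.75726537,   89.90126127, -100.29343013]), 'wrist_force': array([ 0.07658827, -0.47237419,  0.21310133]), 'moment': array([-0.05970377,  0.05002044, -0.03923594]), 'width': 0.998996865030544}
top [ 364.13496622   -2.12663027 1226.17625467]
scene [1100.22068334   96.90198098  741.74250085]
```

View pics/top1.png

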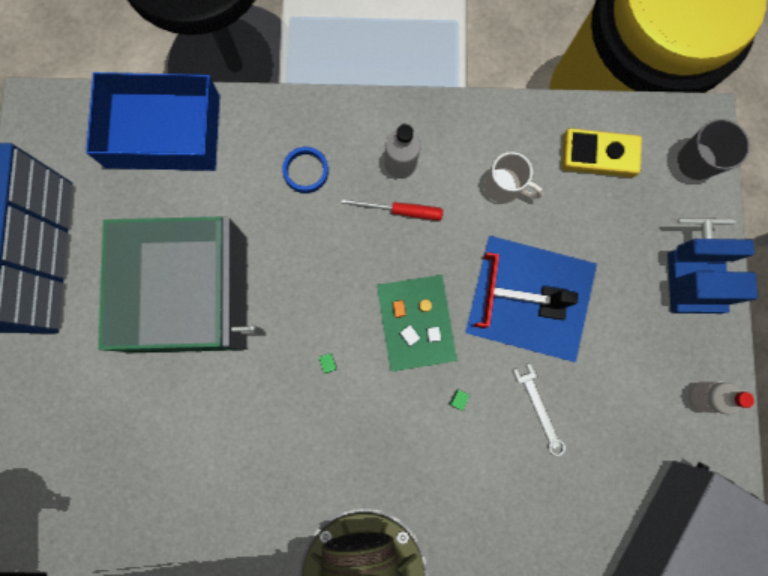

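View pics/scene1.png

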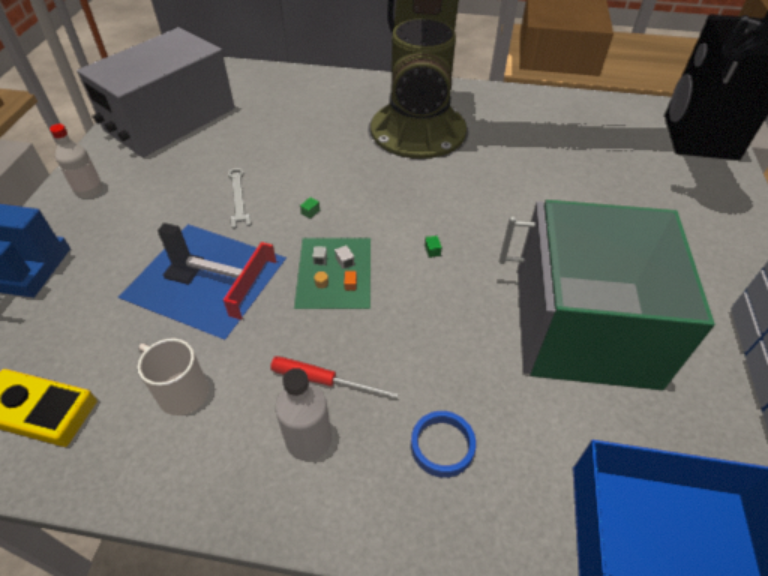

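The top view has x up and y left. The cabinet is at the left, about (160,285) in 1.5x pixels, with its handle at (245,330). The offcuts are near (415,320), the pusher's blade is at (490,290) and its grip at (560,300). The screwdriver tip at (343,203) lies close to where the door will swing. Next I'll measure these.

Run:
```python
from h import *
d=np.load('top1.npz'); f,K,M=d['f'],d['K'],d['M']
hsv=cv2.cvtColor(f,cv2.COLOR_RGB2HSV)
def comps(lo,hi,amin,z,box=None,name=''):
    m=cv2.inRange(hsv,lo,hi)
    if box: k=np.zeros_like(m); x0,y0,x1,y1=box; k[y0:y1,x0:x1]=1; m=m*k
    n,l,s,c=cv2.connectedComponentsWithStats(m)
    for i in range(1,n):
        if s[i,4]<amin: continue
        pts=np.argwhere(l==i)[:,::-1].astype(np.float32)
        r=cv2.minAreaRect(ray(K,M,pts,z)[:,:2].astype(np.float32))
        print(name,'px',c[i].round(1),s[i,4],'xy',np.round(r[0],1),'size',np.round(r[1],1),'ang',round(r[2],1), 'cent',ray(K,M,c[i],z)[0,:2].round(1), 'corners',cv2.boxPoints(r).round().tolist())
comps((100,120,60),(125,255,255),500,0,(300,150,400,245),'toolmat')
comps((45,80,40),(90,255,255),800,0,(245,175,310,250),'sawmat')
comps((0,150,80),(6,255,255),30,45,(300,150,340,230),'blade')
comps((0,150,80),(4,255,255),30,10,(220,120,300,150),'screw')
comps((5,150,120),(14,255,255),20,20,(250,180,300,240),'acryl')
comps((15,100,120),(30,255,255),20,20,(250,180,300,240),'brass')
comps((0,0,150),(180,60,255),20,23,(255,210,300,232),'alu')
comps((0,0,0),(180,255,45),20,105,(355,180,395,220),'grip')
comps((0,0,190),(180,50,255),20,25,(325,185,370,205),'arm')
# cabinet picks (1.5x px)
P=np.array([[103,219],[221,218],[99,349],[223,348],[229,217],[232,348]])/1.5
print('cab rim z170',ray(K,M,P[:4],170)[:,:2].round(1).tolist(),'door top z166',ray(K,M,P[4:],166)[:,:2].round(1).tolist())
print('handle top z141?',ray(K,M,np.array([[252,330]])/1.5,140).round(1))
print('screw tip',ray(K,M,np.array([[342,202],[442,213]])/1.5,10).round(1).tolist())
s=np.load('scene1.npz'); save('z_cab.png',f[130:250,55:185],5); save('z_hand.png',s['f'][130:200,320:380],8)
```

```text
toolmat px [354.9 199. ] 4103 xy [ 514.8 -319.2] size [219.1 199.9] ang 76.0 cent [ 512.3 -321.9] corners [[391.0, -401.0], [585.0, -450.0], [638.0, -237.0], [444.0, -189.0]]
sawmat px [277.3 215. ] 2216 xy [462.6 -94.4] size [169.4 128.3] ang 10.0 cent [461.6 -94.6] corners [[368.0, -46.0], [390.0, -172.0], [557.0, -143.0], [535.0, -17.0]]
blade px [326.6 194.4] 117 xy [ 522.1 -225.6] size [ 20.1 139.3] ang 81.1 cent [ 518.7 -230.1] corners [[452.0, -225.0], [589.0, -246.0], [592.0, -226.0], [455.0, -205.0]]
screw px [277.9 140.4] 271 xy [681.9 -93.4] size [98.3 25.4] ang 82.8 cent [681.5 -94.1] corners [[663.0, -141.0], [688.0, -144.0], [701.0, -46.0], [675.0, -43.0]]
acryl px [264.6 203.1] 20 xy [492. -58.] size [14.5 18.2] ang 19.1 cent [493.4 -56.3] corners [[482.0, -52.0], [488.0, -69.0], [502.0, -64.0], [496.0, -47.0]]
brass px [266.4 205.3] 48 xy [488.7 -60.2] size [27.2 19.5] ang 8.8 cent [487.1 -61.4] corners [[474.0, -53.0], [477.0, -72.0], [504.0, -68.0], [501.0, -49.0]]
brass px [283.4 203.2] 53 xy [ 493.3 -110.6] size [20.3 20.1] ang 0.3 cent [ 494.1 -110.4] corners [[4
[... 249 characters left out ...]
2 xy [ 439.9 -126.3] size [25.1 22.5] ang 10.4 cent [ 439.8 -126.4] corners [[425.0, -117.0], [430.0, -140.0], [454.0, -135.0], [450.0, -113.0]]
grip px [371.  201.5] 349 xy [ 491.7 -339.7] size [63.1 53.4] ang 82.0 cent [ 493.8 -337.5] corners [[461.0, -367.0], [514.0, -375.0], [522.0, -312.0], [470.0, -305.0]]
arm px [346.4 196.1] 151 xy [ 517.2 -291.1] size [96.8 12.7] ang 82.0 cent [ 517.2 -291. ] corners [[504.0, -338.0], [517.0, -340.0], [530.0, -244.0], [518.0, -242.0]]
cab rim z170 [[614.3, 450.9], [620.1, 251.7], [395.3, 439.6], [400.4, 236.7]] door top z166 [[623.1, 239.2], [400.7, 222.7]]
handle top z141? [[432.7 195.8 140. ]]
screw tip [[696.1, 54.1, 10.0], [677.8, -143.7, 10.0]]
```

View pics/z_cab.png

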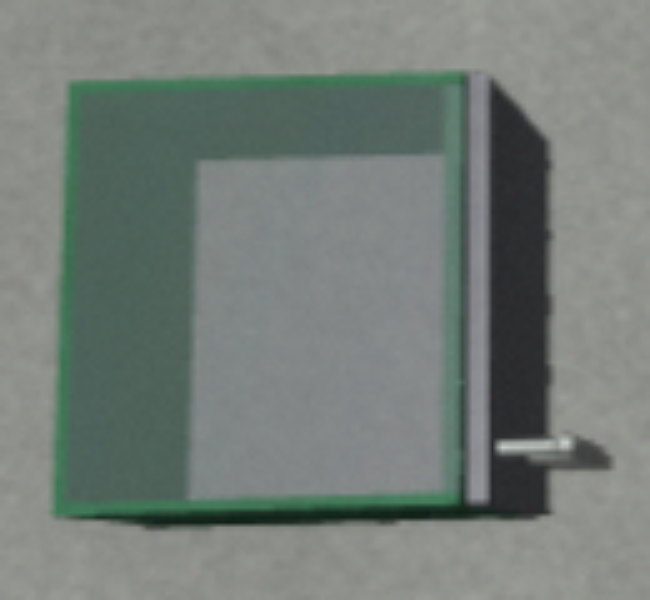

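The crop (origin (55,130), 5x) shows the rim corners at (70,82), (55,515), (463,503) and (463,74). The door's outer top edge runs from (490,72) to (490,503), and the top of the handle is at (567,445).

Run:
```python
from h import *
d=np.load('top1.npz'); K,M=d['K'],d['M']
c=lambda p:(np.array(p)+[0,0])/5.+[55,130]-0.4
A=ray(K,M,c([[70,82],[55,515],[463,503],[463,74]]),170)[:,:2]
D=ray(K,M,c([[490,72],[490,503]]),166)[:,:2]; H=ray(K,M,c([[567,445]]),140)[0,:2]
print(A.round(1).tolist(),D.round(1).tolist(),H.round(1))
fy=(A[0]-A[1]); print('yaw of wall dir',np.degrees(np.arctan2(*(A[0]-A[1])[::-1])),np.degrees(np.arctan2(*(A[3]-A[2])[::-1])),np.degrees(np.arctan2(*(D[0]-D[1])[::-1])),np.degrees(np.arctan2(*(A[0]-A[3])[::-1])))
print([np.linalg.norm(A[i]-A[(i+1)%4]).round(1) for i in range(4)],np.linalg.norm(D[0]-D[1]))
print(A.mean(0))
s=np.load('scene1.npz'); f=s['f']; im=f.copy()
# predicted from model: hinge D0, closed door
yaw=np.radians(4.)
print('scene proj handle top',proj(s['K'],s['M'],[[H[0],H[1],140],[H[0],H[1],33]])*1.5)
```

```text
[[614.3, 451.1], [395.5, 440.6], [404.7, 240.5], [622.6, 252.2]] [[624.9, 239.4], [405.1, 228.1]] [436.3 196. ]
yaw of wall dir 2.7394950857584828 3.0659919480356526 2.956197337108232 92.36611491638398
[np.float64(219.1), np.float64(200.3), np.float64(218.1), np.float64(199.1)] 220.05426737334167
[509.26848996 346.09915598]
scene proj handle top [[511.76849948 222.19833915]
 [500.42937197 267.43978695]]
```

View pics/z_hand.png

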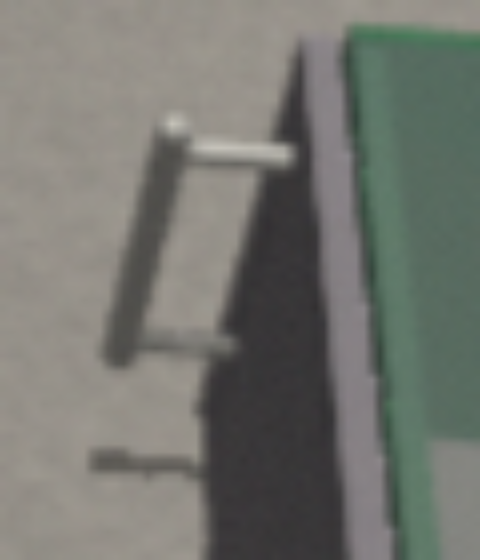

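```bash
cat >> h.py <<'E'
def Rd(psi):
    c,s=np.cos(np.radians(psi)),np.sin(np.radians(psi)); return np.array([[0,c,s],[0,s,-c],[-1,0,0]])
def psi_now(s=None):
    s=s or env.get_state(); y=R.from_euler('xyz',s['ee_rot'],degrees=True).as_matrix()[:,1]; return np.degrees(np.arctan2(y[1],y[0]))
def rows(wps):
    "wps: (x,y,z,psi) world TCP -> rows relative to the present pose"
    s=env.get_state(); R0=R.from_euler('xyz',s['ee_rot'],degrees=True).as_matrix(); out=[]
    for w in wps:
        t=R0.T@(np.array(w[:3])-s['tcp_pos'])/400; a=R.from_matrix(R0.T@Rd(w[3])).as_rotvec()/np.pi
        out.append('{"slide":[%.3f,%.3f,%.3f],"angular":[%.3f,%.3f,%.3f]}'%(*t,*a))
    print('[' + ','.join(out)+']')
def st():
    s=env.get_state(); print('t',s['t'].__round__(2),'tcp',s['tcp_pos'].round(1),'psi',round(psi_now(s),2),'F',s['wrist_force'].round(1),'w',round(s['width'],3),'q',s['q'].round(0))
HG=np.array([624.9,239.4])
def handle(th):
    p=np.radians(182.9+th); e=np.array([np.cos(p),np.sin(p)]); n=np.array([-e[1],e[0]]); return HG+190*e+35*n
E
python3 - <<'E'
from h import *
st()
h=handle(0); print(h,[handle(a).round(1).tolist() for a in (40,80,85)])
for p in (2.9,-177.1): rows([(*h,231,p),(*h,106,p)])
E
```

```text
t 0.1 tcp [135.4 584.2 230.4] psi -103.05 F [ 0.3 -0.4  0.1] w 1.003 q [ 96.   2.   5.  -0. -93. -19.]
[436.91407504 194.83216388] [[509.5, 84.4], [636.1, 46.5], [652.9, 48.2]]
[{"slide":[-0.000,0.778,-0.954],"angular":[-0.589,0.000,-0.000]},{"slide":[0.312,0.778,-0.954],"angular":[-0.589,0.000,-0.000]}]
[{"slide":[-0.000,0.778,-0.954],"angular":[0.411,-0.000,-0.000]},{"slide":[0.312,0.778,-0.954],"angular":[0.411,-0.000,-0.000]}]
```

>>> drive_tool:
  series:
    - {"slide": [0, 0.778, -0.954], "angular": [0.411, 0, 0]}
    - {"slide": [0, 0.778, -0.954], "angular": [0.411, 0, 0]}
    - {"slide": [0, 0.778, -0.954], "angular": [0.411, 0, 0]}
    - {"slide": [0, 0.778, -0.954], "angular": [0.411, 0, 0]}
    - {"slide": [0, 0.778, -0.954], "angular": [0.411, 0, 0]}
    - {"slide": [0, 0.778, -0.954], "angular": [0.411, 0, 0]}
    - {"slide": [0, 0.778, -0.954], "angular": [0.411, 0, 0]}
    - {"slide": [0, 0.778, -0.954], "angular": [0.411, 0, 0]}
    - {"slide": [0, 0.778, -0.954], "angular": [0.411, 0, 0]}
    - {"slide": [0, 0.778, -0.954], "angular": [0.411, 0, 0]}
    - {"slide": [0, 0.778, -0.954], "angular": [0.411, 0, 0]}
    - {"slide": [0, 0.778, -0.954], "angular": [0.411, 0, 0]}
  gripper: 1

```text
t: 1.6
tcp_pos: [436.5, 196.0, 231.3]
ee_rot: [27.6, 90.0, 120.7]
wrist_force: [-0.2, -0.0, -0.3]
width: 1.003
```

Run:
```python
from h import *
st()
f,K,M=get('wrist'); h=handle(0); p=proj(K,M,[[*h,140],[*h,33]]); print(p*1.5)
cv2.circle(f,tuple(int(v) for v in p[0].round()),3,(255,0,0),1); cv2.circle(f,tuple(int(v) for v in p[1].round()),3,(0,0,255),1)
save('w1.png',f)
rows([(*h,150,-177.1),(*h,106,-177.1)])
```

```text
t 1.6 tcp [436.5 196.  231.3] psi -176.92 F [-0.2 -0.  -0.3] w 1.003 q [ 48. -17. -12.  -0. -94. -45.]
[[377.44382956 287.48088602]
 [377.55047837 246.76753709]]
[{"slide":[0.203,-0.001,-0.003],"angular":[0.001,0.000,0.000]},{"slide":[0.313,-0.001,-0.003],"angular":[0.001,0.000,0.000]}]
```

View pics/w1.png

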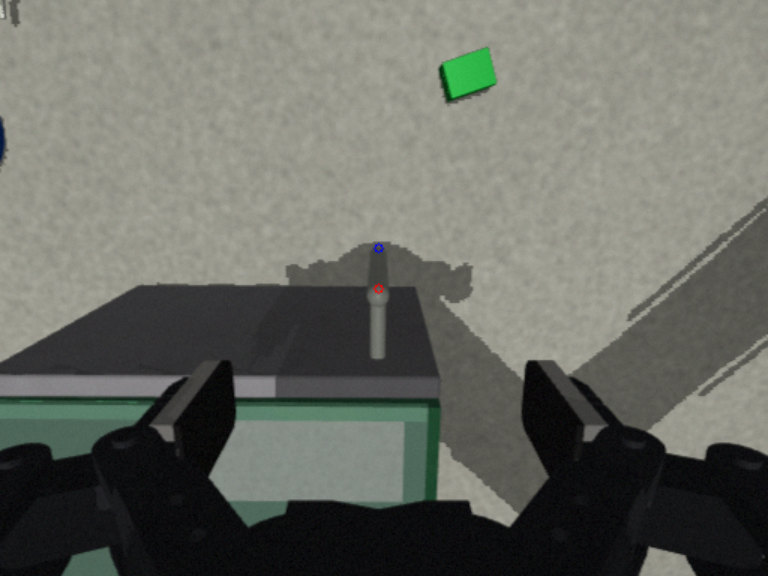

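The wrist view shows the handle top at (377,296), laterally in line with my prediction at (377,287) and about 3 mm nearer the door, so I'll descend and grip.

>>> drive_tool:
  series:
    - {"slide": [0.1, 0, 0], "angular": [0, 0, 0]}
    - {"slide": [0.203, 0, 0.002], "angular": [0, 0, 0]}
    - {"slide": [0.26, 0, 0.002], "angular": [0, 0, 0]}
    - {"slide": [0.31, 0, 0.002], "angular": [0, 0, 0]}
    - {"slide": [0.31, 0, 0.002], "angular": [0, 0, 0]}

```text
t: 2.28
tcp_pos: [435.9, 195.8, 105.9]
ee_rot: [128.4, 89.8, -138.6]
wrist_force: [0.2, 0.1, 0.8]
width: 1.004
```

>>> drive_tool:
  series:
    - {"slide": [0, 0, 0]}
    - {"slide": [0, 0, 0]}
    - {"slide": [0, 0, 0]}
    - {"slide": [0, 0, 0]}
    - {"slide": [0, 0, 0]}
    - {"slide": [0, 0, 0]}
  gripper: -1
  newtons: 60

```text
invalid input
```

Run:
```python
from h import *
st(); s=env.get_state()
off=s['tcp_pos'][:2]-handle(0); print(off)
def tcp(th):
    a=np.radians(th); return handle(th)+np.array([[np.cos(a),-np.sin(a)],[np.sin(a),np.cos(a)]])@off
rows([(*tcp(a),s['tcp_pos'][2],-177.1+a) for a in np.r_[1.5,np.arange(5,86,5)]])
```

```text
t 2.27 tcp [435.9 195.8 105.9] psi -176.98 F [0.2 0.1 0.8] w 1.004 q [ 48. -16. -25.  -0. -81. -45.]
[-0.98372923  0.94700455]
[{"slide":[0.000,-0.002,-0.012],"angular":[-0.008,-0.001,-0.001]},{"slide":[0.000,-0.009,-0.041],"angular":[-0.027,-0.001,-0.001]},{"slide":[0.000,-0.022,-0.082],"angular":[-0.055,-0.001,-0.001]},{"slide":[0.000,-0.038,-0.121],"angular":[-0.083,-0.001,-0.001]},{"slide":[0.000,-0.058,-0.158],"angular":[-0.110,-0.000,-0.001]},{"slide":[0.000,-0.080,-0.194],"angular":[-0.138,-0.000,-0.001]},{"slide":[0.000,-0.106,-0.228],"angular":[-0.166,-0.000,-0.001]},{"slide":[0.000,-0.135,-0.259],"angular":[-0.194,-0.000,-0.001]},{"slide":[0.000,-0.166,-0.287],"angular":[-0.222,-0.000,-0.001]},{"slide":[0.000,-0.199,-0.313],"angular":[-0.249,-0.000,-0.001]},{"slide":[0.000,-0.235,-0.336],"angular":[-0.277,-0.000,-0.001]},{"slide":[0.000,-0.272,-0.355],"angular":[-0.305,-0.000,-0.001]},{"slide":[-0.000,-0.312,-0.372],"angular":[-0.333,-0.000,-0.001]},{"slide":[-0.000,-0.352,-0.384],"angular":[-0.360,-0.000,-0.001]},{"slide":[-0.000,-0.393,-0.393],"angular":[-0.388,-0.000,-0.001]},{"slide":[-0.000,-0.435,-0.399],"angular":[-0.416,-0.000,-0.001]},{"slide":[-0.000,-0.477,-0.401],"angular":[-0.444,0.000,-0.001]},{"slide":[-0.000,-0.520,-0.399],"angular":[-0.472,0.000,-0.001]}]
```

Both keys are required in each row, so I'll close the gripper with full rows.

>>> drive_tool:
  series:
    - {"slide": [0, 0, 0], "angular": [0, 0, 0]}
    - {"slide": [0, 0, 0], "angular": [0, 0, 0]}
    - {"slide": [0, 0, 0], "angular": [0, 0, 0]}
    - {"slide": [0, 0, 0], "angular": [0, 0, 0]}
    - {"slide": [0, 0, 0], "angular": [0, 0, 0]}
    - {"slide": [0, 0, 0], "angular": [0, 0, 0]}
    - {"slide": [0, 0, 0], "angular": [0, 0, 0]}
    - {"slide": [0, 0, 0], "angular": [0, 0, 0]}
  gripper: -1
  newtons: 60

```text
t: 3.28
tcp_pos: [436.9, 195.9, 107.7]
ee_rot: [-114.6, 90.0, -21.6]
wrist_force: [-3.1, -1.2, 5.6]
width: 0.115
```

>>> drive_tool:
  series:
    - {"slide": [0, -0.002, -0.012], "angular": [-0.008, 0, 0]}
    - {"slide": [0, -0.009, -0.041], "angular": [-0.027, 0, 0]}
    - {"slide": [0, -0.022, -0.082], "angular": [-0.055, 0, 0]}
    - {"slide": [0, -0.038, -0.121], "angular": [-0.083, 0, 0]}
    - {"slide": [0, -0.058, -0.158], "angular": [-0.11, 0, 0]}
    - {"slide": [0, -0.08, -0.194], "angular": [-0.138, 0, 0]}
    - {"slide": [0, -0.106, -0.228], "angular": [-0.166, 0, 0]}
    - {"slide": [0, -0.135, -0.259], "angular": [-0.194, 0, 0]}
    - {"slide": [0, -0.166, -0.287], "angular": [-0.222, 0, 0]}
    - {"slide": [0, -0.199, -0.313], "angular": [-0.249, 0, 0]}

```text
t: 4.53
tcp_pos: [524.2, 75.3, 107.7]
ee_rot: [-108.2, 89.8, 29.8]
wrist_force: [2.3, 4.4, 3.1]
width: 0.113
```

```bash
cat >> h.py <<'E'
def tcp(th,off=np.zeros(2)):
    a=np.radians(th); return handle(th)+np.array([[np.cos(a),-np.sin(a)],[np.sin(a),np.cos(a)]])@off
E
python3 - <<'E'
from h import *
st(); print(tcp(45))
rows([(*tcp(a,[-.5,.9]),107.5,-177+a) for a in np.r_[np.arange(50,88,5),87,87]])
E
```

```text
t 4.53 tcp [524.2  75.3 107.7] psi -132.03 F [2.3 4.4 3.1] w 0.113 q [ 30.  -8. -18.   0. -80.  18.]
[523.48809683  74.95965855]
[{"slide":[0.001,-0.006,-0.038],"angular":[-0.028,-0.000,0.001]},{"slide":[0.001,-0.019,-0.078],"angular":[-0.056,-0.000,0.001]},{"slide":[0.001,-0.035,-0.117],"angular":[-0.083,-0.000,0.001]},{"slide":[0.001,-0.055,-0.155],"angular":[-0.111,-0.000,0.001]},{"slide":[0.001,-0.077,-0.190],"angular":[-0.139,-0.000,0.001]},{"slide":[0.001,-0.103,-0.224],"angular":[-0.167,-0.001,0.001]},{"slide":[0.001,-0.132,-0.255],"angular":[-0.195,-0.001,0.001]},{"slide":[0.001,-0.163,-0.283],"angular":[-0.222,-0.001,0.001]},{"slide":[0.001,-0.176,-0.294],"angular":[-0.233,-0.001,0.001]},{"slide":[0.001,-0.176,-0.294],"angular":[-0.233,-0.001,0.001]}]
```

Continuing the swing, then releasing and lifting straight up.

>>> drive_tool:
  series:
    - {"slide": [0, -0.006, -0.038], "angular": [-0.028, 0, 0]}
    - {"slide": [0, -0.019, -0.078], "angular": [-0.056, 0, 0]}
    - {"slide": [0, -0.035, -0.117], "angular": [-0.083, 0, 0]}
    - {"slide": [0, -0.055, -0.155], "angular": [-0.111, 0, 0]}
    - {"slide": [0, -0.077, -0.19], "angular": [-0.139, 0, 0]}
    - {"slide": [0, -0.103, -0.224], "angular": [-0.167, 0, 0]}
    - {"slide": [0, -0.132, -0.255], "angular": [-0.195, 0, 0]}
    - {"slide": [0, -0.163, -0.283], "angular": [-0.222, 0, 0]}
    - {"slide": [0, -0.176, -0.294], "angular": [-0.233, 0, 0]}
    - {"slide": [0, -0.176, -0.294], "angular": [-0.233, 0, 0]}
    - {"slide": [0, -0.176, -0.294], "angular": [-0.233, 0, 0]}

```text
t: 5.9
tcp_pos: [658.2, 49.8, 107.7]
ee_rot: [-137.9, 89.8, 41.9]
wrist_force: [-0.9, 5.5, 4.2]
width: 0.112
```

>>> drive_tool:
  series:
    - {"slide": [0, 0, 0], "angular": [0, 0, 0]}
    - {"slide": [0, 0, 0], "angular": [0, 0, 0]}
    - {"slide": [0, 0, 0], "angular": [0, 0, 0]}
    - {"slide": [0, 0, 0], "angular": [0, 0, 0]}
    - {"slide": [0, 0, 0], "angular": [0, 0, 0]}
    - {"slide": [-0.1, 0, 0], "angular": [0, 0, 0]}
    - {"slide": [-0.2, 0, 0], "angular": [0, 0, 0]}
    - {"slide": [-0.3, 0, 0], "angular": [0, 0, 0]}
    - {"slide": [-0.32, 0, 0], "angular": [0, 0, 0]}
  gripper: 1

```text
t: 7.02
tcp_pos: [658.3, 48.1, 239.6]
ee_rot: [-170.6, 89.6, 9.1]
wrist_force: [-0.3, -0.1, -0.2]
width: 0.999
```

Run:
```python
from h import *
st()
y=82.; u=np.array([np.cos(np.radians(y)),np.sin(np.radians(y))]); g=np.array([522.1,-225.6])-(83+55)*u; print('grip',g)
rows([(g[0],g[1],235,y-270)])
```

```text
t 7.03 tcp [658.3  48.1 239.6] psi -90.28 F [-0.3 -0.1 -0.2] w 0.999 q [ 22.  11.  15.   0. -94.  68.]
grip [ 502.89411207 -362.25699349]
[{"slide":[0.008,1.028,0.384],"angular":[0.543,-0.001,0.002]}]
```

>>> drive_tool:
  series:
    - {"slide": [0, 0.96, 0.38], "angular": [0.543, 0, 0]}
    - {"slide": [0, 0.96, 0.38], "angular": [0.543, 0, 0]}
    - {"slide": [0, 0.96, 0.38], "angular": [0.543, 0, 0]}
    - {"slide": [0, 0.96, 0.38], "angular": [0.543, 0, 0]}
    - {"slide": [0, 0.96, 0.38], "angular": [0.543, 0, 0]}
    - {"slide": [0, 0.96, 0.38], "angular": [0.543, 0, 0]}
    - {"slide": [0, 0.96, 0.38], "angular": [0.543, 0, 0]}
    - {"slide": [0, 0.96, 0.38], "angular": [0.543, 0, 0]}
    - {"slide": [0, 0.96, 0.38], "angular": [0.543, 0, 0]}
    - {"slide": [0, 0.96, 0.38], "angular": [0.543, 0, 0]}
    - {"slide": [0, 0.96, 0.38], "angular": [0.543, 0, 0]}

```text
t: 8.4
tcp_pos: [503.4, -334.9, 235.0]
ee_rot: [79.4, 90.0, 161.6]
wrist_force: [0.2, -1.1, 0.1]
width: 1.003
```

Run:
```python
from h import *
st()
f,K,M=get('wrist'); np.savez('w2.npz',f=f,K=K,M=M)
y=82.; u=np.array([np.cos(np.radians(y)),np.sin(np.radians(y))]); v=np.array([-u[1],u[0]]); g=np.array([502.9,-362.3])
im=f.copy()
for a in (-16,16):
  for b in (-11,11):
    p=proj(K,M,[[*(g+a*u+b*v),105]])[0]; cv2.circle(im,tuple(int(t) for t in p.round()),2,(255,0,0),-1)
for z,a,b in ((45,130,70),(45,130,-70),(45,148,70),(45,148,-70)):
    p=proj(K,M,[[*(g+a*u+b*v),z]])[0]; cv2.circle(im,tuple(int(t) for t in p.round()),2,(0,255,255),-1)
im[:]=np.clip(im.astype(float)*1.3,0,255); save('w2.png',im)
t,Kt,Mt=get('top'); np.savez('top2.npz',f=t,K=Kt,M=Mt)
e=lambda th:(np.cos(np.radians(182.9+th)),np.sin(np.radians(182.9+th)))
```

```text
t 8.4 tcp [ 503.4 -334.9  235. ] psi 172.18 F [ 0.2 -1.1  0.1] w 1.003 q [-15.   3.   6.  -0. -93.   7.]
```

View pics/w2.png

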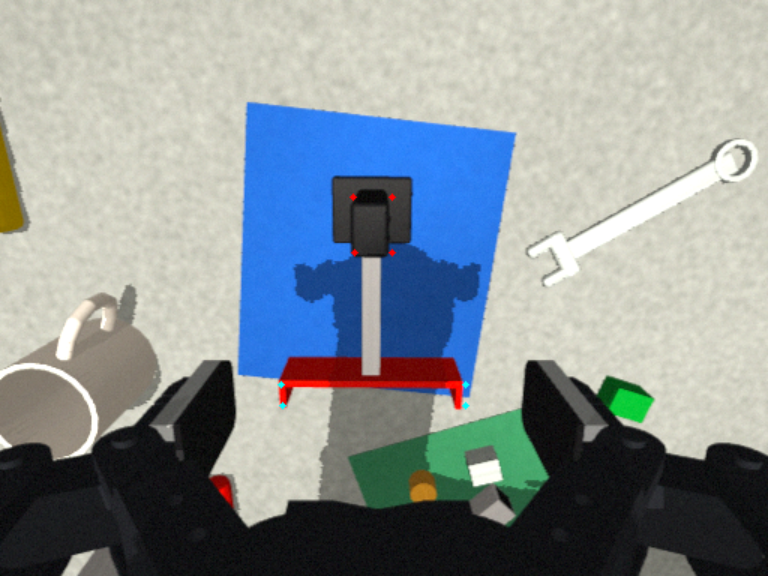

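The wrist view shows the grip within about 2 mm of the prediction, with its top near (370,228) against (373,225), and the blade ends match. I'll descend onto it.

Run:
```python
from h import *
rows([(504,-362,160,172.0),(504,-362,66,172.0)])
```

```text
[{"slide":[0.188,-0.010,-0.067],"angular":[0.001,-0.000,-0.000]},{"slide":[0.423,-0.011,-0.067],"angular":[0.001,-0.000,-0.000]}]
```

>>> drive_tool:
  series:
    - {"slide": [0.1, -0.01, -0.067], "angular": [0.001, 0, 0]}
    - {"slide": [0.19, -0.01, -0.067], "angular": [0.001, 0, 0]}
    - {"slide": [0.27, -0.01, -0.067], "angular": [0.001, 0, 0]}
    - {"slide": [0.35, -0.01, -0.067], "angular": [0.001, 0, 0]}
    - {"slide": [0.423, -0.01, -0.067], "angular": [0.001, 0, 0]}
    - {"slide": [0.423, -0.01, -0.067], "angular": [0.001, 0, 0]}

```text
t: 9.25
tcp_pos: [502.2, -361.3, 63.4]
ee_rot: [73.3, 89.7, 155.2]
wrist_force: [-0.2, 0.5, 0.6]
width: 0.998
```

>>> drive_tool:
  series:
    - {"slide": [0, 0, 0], "angular": [0, 0, 0]}
    - {"slide": [0, 0, 0], "angular": [0, 0, 0]}
    - {"slide": [0, 0, 0], "angular": [0, 0, 0]}
    - {"slide": [0, 0, 0], "angular": [0, 0, 0]}
    - {"slide": [0, 0, 0], "angular": [0, 0, 0]}
    - {"slide": [0, 0, 0], "angular": [0, 0, 0]}
    - {"slide": [0, 0, 0], "angular": [0, 0, 0]}
  gripper: -1
  newtons: 90

```text
t: 10.12
tcp_pos: [504.2, -362.4, 67.1]
ee_rot: [-113.9, 89.9, -32.0]
wrist_force: [1.0, 1.2, 5.3]
width: 0.247
```

Run:
```python
from h import *
st(); z=env.get_state()['tcp_pos'][2]+1
# grip is 130 behind blade front; line through (461,-120) heading 82.4
u=np.array([np.cos(np.radians(82.4)),np.sin(np.radians(82.4))]); B=lambda s:np.array([461,-120])+u*s-130*u
for s in (-75,-45,0,370,420): print(s,'blade',B(s)+130*u,'grip',B(s))
rows([(*B(-75),z,172.4),(*B(-45),z,172.4)])
print('push dir fwd in tool z?')
# check door via top2
d=np.load('top2.npz'); save('top2.png',d['f'][80:300,50:350],2.5)
```

```text
t 10.12 tcp [ 504.2 -362.4   67.1] psi 171.83 F [1.  1.2 5.3] w 0.247 q [-17.   8.  -7.   0. -76.   9.]
-75 blade [ 451.08077073 -194.34116552] grip [ 433.88744    -323.19918575]
-45 blade [ 455.04846244 -164.60469931] grip [ 437.85513171 -293.46271954]
0 blade [ 461. -120.] grip [ 443.80666927 -248.85802023]
370 blade [509.9348644  246.74974989] grip [492.74153366 117.89172966]
420 blade [516.54768391 296.31052691] grip [499.35435317 167.45250667]
[{"slide":[-0.003,0.188,0.072],"angular":[-0.003,-0.000,0.000]},{"slide":[-0.003,0.189,0.147],"angular":[-0.003,-0.000,0.000]}]
push dir fwd in tool z?
```

View pics/top2.png

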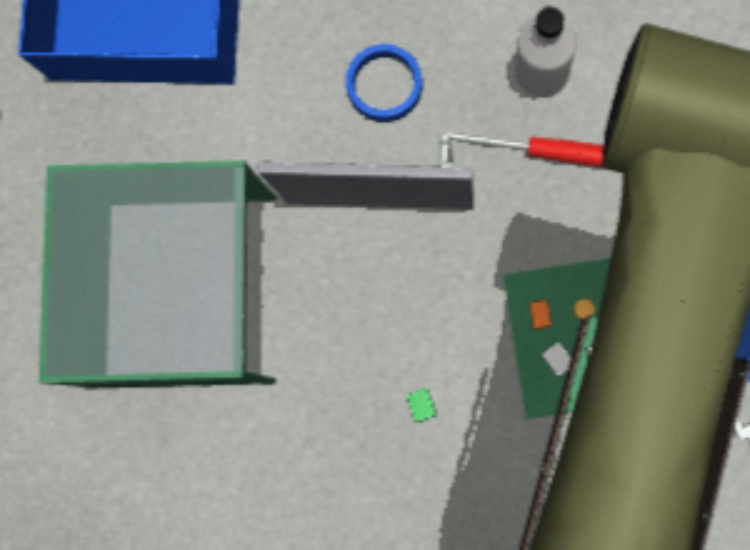

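The door stands at about 88 degrees with its free edge near (472,190), and the screwdriver and tape look untouched. Next I'll carry the pusher to behind the offcuts.

>>> drive_tool:
  series:
    - {"slide": [-0.01, 0, 0], "angular": [0, 0, 0]}
    - {"slide": [-0.01, 0.06, 0.02], "angular": [-0.003, 0, 0]}
    - {"slide": [-0.01, 0.12, 0.045], "angular": [-0.003, 0, 0]}
    - {"slide": [-0.01, 0.188, 0.072], "angular": [-0.003, 0, 0]}
    - {"slide": [-0.005, 0.188, 0.11], "angular": [-0.003, 0, 0]}
    - {"slide": [-0.003, 0.188, 0.147], "angular": [-0.003, 0, 0]}
    - {"slide": [-0.003, 0.188, 0.147], "angular": [-0.003, 0, 0]}

```text
t: 11.0
tcp_pos: [438.2, -292.3, 67.2]
ee_rot: [54.9, 90.0, 137.3]
wrist_force: [-0.7, -0.9, -1.2]
width: 0.246
```

Run:
```python
from h import *
st(); u=np.array([np.cos(np.radians(82.4)),np.sin(np.radians(82.4))]); B=lambda s:np.array([461,-120])+u*s-130*u
rows([(*B(s),68,172.4) for s in (-25,155,335)])
for n in ('wrist',):
    f,K,M=get(n); save('w3.png',f,1.2)
f,K,M=get('scene'); save('s3.png',f[120:250,80:340],2.5)
```

```text
t 11.0 tcp [ 438.2 -292.3   67.2] psi 172.44 F [-0.7 -0.9 -1.2] w 0.246 q [-12.  -6. -21.  -0. -76.   4.]
[{"slide":[-0.002,0.001,0.047],"angular":[0.000,0.000,-0.000]},{"slide":[-0.002,0.000,0.497],"angular":[0.000,0.000,-0.000]},{"slide":[-0.002,-0.000,0.947],"angular":[0.000,0.000,-0.000]}]
```

View pics/s3.png

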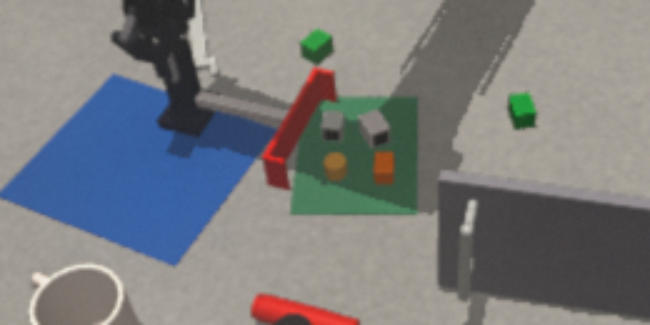

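The scene view shows the blade square behind all four offcuts, with the wings outside them and the look-alikes clear. Now the sweep.

>>> drive_tool:
  series:
    - {"slide": [0, 0, 0.03], "angular": [0, 0, 0]}
    - {"slide": [0, 0, 0.07], "angular": [0, 0, 0]}
    - {"slide": [0, 0, 0.11], "angular": [0, 0, 0]}
    - {"slide": [0, 0, 0.15], "angular": [0, 0, 0]}
    - {"slide": [0, 0, 0.2], "angular": [0, 0, 0]}
    - {"slide": [0, 0, 0.25], "angular": [0, 0, 0]}
    - {"slide": [0, 0, 0.3], "angular": [0, 0, 0]}
    - {"slide": [0, 0, 0.35], "angular": [0, 0, 0]}
    - {"slide": [0, 0, 0.4], "angular": [0, 0, 0]}
    - {"slide": [0, 0, 0.45], "angular": [0, 0, 0]}
    - {"slide": [0, 0, 0.5], "angular": [0, 0, 0]}
    - {"slide": [0, 0, 0.55], "angular": [0, 0, 0]}
    - {"slide": [0, 0, 0.6], "angular": [0, 0, 0]}
    - {"slide": [0, 0, 0.65], "angular": [0, 0, 0]}
    - {"slide": [0, 0, 0.7], "angular": [0, 0, 0]}
    - {"slide": [0, 0, 0.74], "angular": [0, 0, 0]}
    - {"slide": [0, 0, 0.77], "angular": [0, 0, 0]}
    - {"slide": [0, 0, 0.8], "angular": [0, 0, 0]}

```text
t: 13.35
tcp_pos: [480.3, 24.4, 67.4]
ee_rot: [-168.7, 90.0, -86.4]
wrist_force: [0.6, -1.7, -1.7]
width: 0.244
```

Run:
```python
from h import *
st(); u=np.array([np.cos(np.radians(82.4)),np.sin(np.radians(82.4))]); B=lambda s:np.array([461,-120])+u*s-130*u
rows([(*B(s),68,172.4) for s in (300,370,430)])
f,K,M=get('scene'); save('s4.png',f[90:270,180:500],2.3)
```

```text
t 13.35 tcp [480.3  24.4  67.4] psi 172.35 F [ 0.6 -1.7 -1.7] w 0.244 q [ 27. -14. -27.   0. -77. -35.]
[{"slide":[-0.001,0.000,0.061],"angular":[-0.000,-0.000,0.000]},{"slide":[-0.002,0.000,0.236],"angular":[-0.000,-0.000,0.000]},{"slide":[-0.002,0.000,0.386],"angular":[-0.000,-0.000,0.000]}]
```

View pics/s4.png

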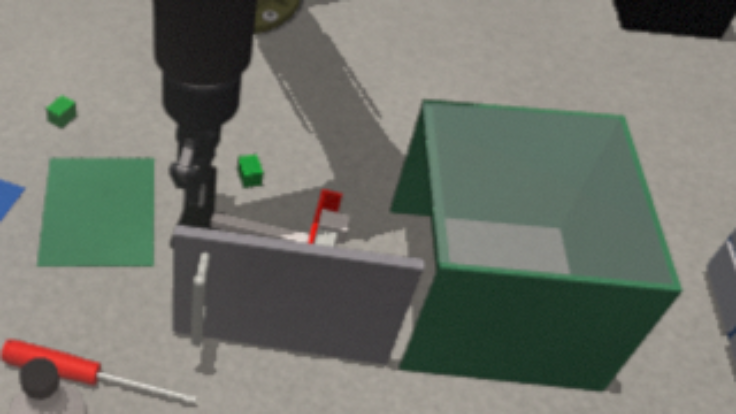

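The mat is empty and the pieces ride ahead of the blade at about (330,230), with the near look-alike at (250,170) untouched. I'll push on inside.

>>> drive_tool:
  series:
    - {"slide": [0, 0, 0.03], "angular": [0, 0, 0]}
    - {"slide": [0, 0, 0.07], "angular": [0, 0, 0]}
    - {"slide": [0, 0, 0.11], "angular": [0, 0, 0]}
    - {"slide": [0, 0, 0.15], "angular": [0, 0, 0]}
    - {"slide": [0, 0, 0.19], "angular": [0, 0, 0]}
    - {"slide": [0, 0, 0.23], "angular": [0, 0, 0]}
    - {"slide": [0, 0, 0.27], "angular": [0, 0, 0]}
    - {"slide": [0, 0, 0.31], "angular": [0, 0, 0]}
    - {"slide": [0, 0, 0.34], "angular": [0, 0, 0]}
    - {"slide": [0, 0, 0.365], "angular": [0, 0, 0]}
    - {"slide": [0, 0, 0.38], "angular": [0, 0, 0]}
    - {"slide": [0, 0, 0.38], "angular": [0, 0, 0]}
    - {"slide": [0, 0, 0.38], "angular": [0, 0, 0]}

```text
t: 15.02
tcp_pos: [500.4, 174.6, 67.2]
ee_rot: [6.5, 90.0, 88.9]
wrist_force: [0.5, 0.1, -1.8]
width: 0.241
```

Run:
```python
from h import *
st()
f,K,M=get('scene'); a=cv2.resize(f[90:260,300:490],None,fx=2,fy=2)
g,K2,M2=get('top'); b=cv2.resize(g[130:250,60:200],None,fx=2.8,fy=2.8)
im=np.zeros((max(a.shape[0],b.shape[0]),a.shape[1]+b.shape[1],3),np.uint8); im[:a.shape[0],:a.shape[1]]=a; im[:b.shape[0],a.shape[1]:]=b; print(im.shape); save('m5.png',im,1)
```

```text
t 15.03 tcp [500.4 174.6  67.2] psi 172.34 F [ 0.5  0.1 -1.8] w 0.241 q [ 41.  -6. -20.  -0. -76. -49.]
(340, 772, 3)
```

View pics/m5.png

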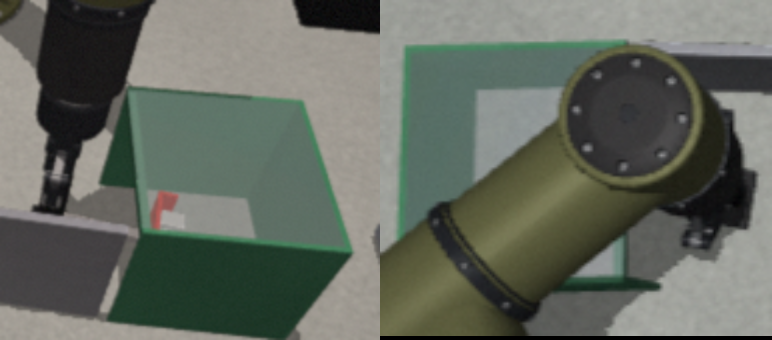

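The blade is about 57 mm inside with offcuts visible in front of it. I'll back straight out and then check.

>>> drive_tool:
  series:
    - {"slide": [0, 0, -0.05], "angular": [0, 0, 0]}
    - {"slide": [0, 0, -0.12], "angular": [0, 0, 0]}
    - {"slide": [0, 0, -0.2], "angular": [0, 0, 0]}
    - {"slide": [0, 0, -0.3], "angular": [0, 0, 0]}
    - {"slide": [0, 0, -0.4], "angular": [0, 0, 0]}
    - {"slide": [0, 0, -0.5], "angular": [0, 0, 0]}
    - {"slide": [0, 0, -0.6], "angular": [0, 0, 0]}
    - {"slide": [0, 0, -0.7], "angular": [0, 0, 0]}
    - {"slide": [0, 0, -0.8], "angular": [0, 0, 0]}
    - {"slide": [0, 0, -0.9], "angular": [0, 0, 0]}
    - {"slide": [0, 0, -1], "angular": [0, 0, 0]}

```text
t: 16.5
tcp_pos: [446.3, -223.9, 67.6]
ee_rot: [-95.2, 90.0, -12.9]
wrist_force: [0.8, 0.5, -3.1]
width: 0.248
```

Run:
```python
from h import *
st()
rows([(480,-340,72,172),(507,-374,72,172),(507,-374,67.5,172)])
f,K,M=get('top'); np.savez('top6.npz',f=f,K=K,M=M)
C=np.array([509.3,346.1]); x=np.array([-.0506,.9987]); y=np.array([-.9987,-.0506])
for a,b in ((-100,-104),(-100,104),(-60,-104),(-60,104)):
    pass
p=proj(K,M,[[*(C-92*x-104*y),0],[*(C-92*x+104*y),0]]); im=cv2.resize(f[120:250,60:230],None,fx=4,fy=4)
q=((p-[60,120])*4).astype(int); cv2.line(im,tuple(map(int,q[0])),tuple(map(int,q[1])),(255,0,0),1); save('t6.png',im,1)
```

```text
t 16.5 tcp [ 446.3 -223.9   67.6] psi 172.32 F [ 0.8  0.5 -3.1] w 0.248 q [ -3. -11. -25.   0. -76.  -4.]
[{"slide":[-0.011,-0.122,-0.276],"angular":[0.002,-0.000,0.000]},{"slide":[-0.011,-0.201,-0.352],"angular":[0.002,-0.000,0.000]},{"slide":[0.001,-0.201,-0.352],"angular":[0.002,-0.000,0.000]}]
```

View pics/t6.png

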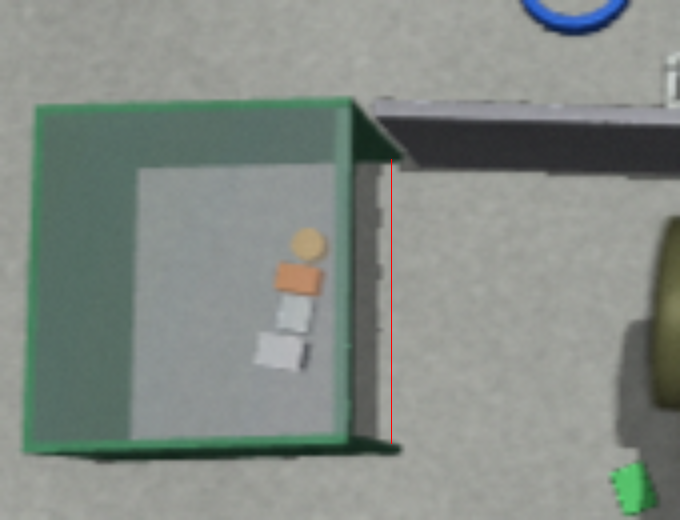

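All four offcuts lie about 50 mm or more behind the limit line at column 391, and the brass slug is the nearest at column 308. I'll return the pusher.

>>> drive_tool:
  series:
    - {"slide": [-0.011, -0.04, -0.1], "angular": [0.002, 0, 0]}
    - {"slide": [-0.011, -0.08, -0.19], "angular": [0.002, 0, 0]}
    - {"slide": [-0.011, -0.122, -0.276], "angular": [0.002, 0, 0]}
    - {"slide": [-0.011, -0.17, -0.32], "angular": [0.002, 0, 0]}
    - {"slide": [-0.011, -0.201, -0.352], "angular": [0.002, 0, 0]}
    - {"slide": [-0.004, -0.201, -0.352], "angular": [0.002, 0, 0]}
    - {"slide": [0.001, -0.201, -0.352], "angular": [0.002, 0, 0]}
    - {"slide": [0.003, -0.201, -0.352], "angular": [0.002, 0, 0]}
    - {"slide": [0.003, -0.201, -0.352], "angular": [0.002, 0, 0]}

```text
t: 17.68
tcp_pos: [507.6, -372.2, 67.1]
ee_rot: [162.5, 89.9, -115.5]
wrist_force: [-3.6, -0.2, 2.9]
width: 0.25
```

>>> drive_tool:
  series:
    - {"slide": [0, 0, 0], "angular": [0, 0, 0]}
    - {"slide": [0, 0, 0], "angular": [0, 0, 0]}
    - {"slide": [0, 0, 0], "angular": [0, 0, 0]}
    - {"slide": [0, 0, 0], "angular": [0, 0, 0]}
    - {"slide": [0, 0, 0], "angular": [0, 0, 0]}
    - {"slide": [0, 0, 0], "angular": [0, 0, 0]}
    - {"slide": [-0.06, 0, 0], "angular": [0, 0, 0]}
    - {"slide": [-0.16, 0, 0], "angular": [0, 0, 0]}
    - {"slide": [-0.26, 0, 0], "angular": [0, 0, 0]}
    - {"slide": [-0.36, 0, 0], "angular": [0, 0, 0]}
    - {"slide": [-0.42, 0, 0], "angular": [0, 0, 0]}
    - {"slide": [-0.42, 0, 0], "angular": [0, 0, 0]}
  gripper: 1

```text
t: 19.18
tcp_pos: [508.8, -372.7, 236.9]
ee_rot: [-109.5, 89.7, -27.5]
wrist_force: [-0.0, 0.4, -0.9]
width: 1.001
```

Run:
```python
from h import *
st()
f,K,M=get('wrist'); save('w7.png',f,1.2)
t=np.r_[0]; h=handle(87)
rows([(*h,240,-90),])
print(tcp(87,[-.5,.9]),h)
```

```text
t 19.18 tcp [ 508.8 -372.7  236.9] psi 171.98 F [-0.   0.4 -0.9] w 1.001 q [-18.   7.  10.   0. -93.  10.]
[{"slide":[-0.013,-0.227,1.096],"angular":[-0.545,-0.000,0.000]}]
[658.64339974  48.88699049] [659.5683343   49.33920289]
```

View pics/w7.png

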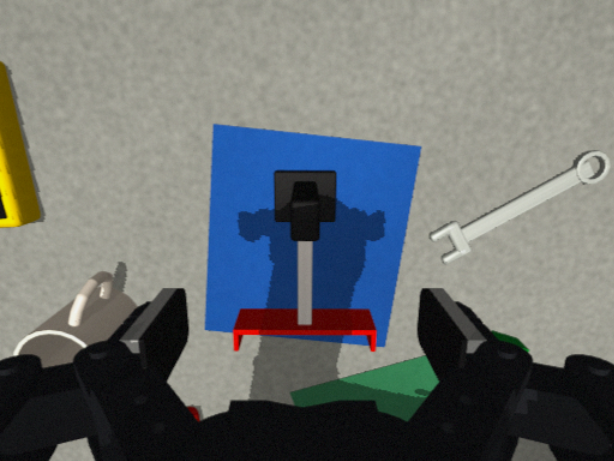

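The pusher stands upright and released on its blue mat, with its grip at (305,205). That is picture 12 of 12, so further checks will be numeric. Back to the door handle.

>>> drive_tool:
  series:
    - {"slide": [0, -0.22, 0.99], "angular": [-0.545, 0, 0]}
    - {"slide": [0, -0.22, 0.99], "angular": [-0.545, 0, 0]}
    - {"slide": [0, -0.22, 0.99], "angular": [-0.545, 0, 0]}
    - {"slide": [0, -0.22, 0.99], "angular": [-0.545, 0, 0]}
    - {"slide": [0, -0.22, 0.99], "angular": [-0.545, 0, 0]}
    - {"slide": [0, -0.22, 0.99], "angular": [-0.545, 0, 0]}
    - {"slide": [0, -0.22, 0.99], "angular": [-0.545, 0, 0]}
    - {"slide": [0, -0.22, 0.99], "angular": [-0.545, 0, 0]}
    - {"slide": [0, -0.22, 0.99], "angular": [-0.545, 0, 0]}
    - {"slide": [0, -0.22, 0.99], "angular": [-0.545, 0, 0]}
    - {"slide": [0, -0.22, 0.99], "angular": [-0.545, 0, 0]}

```text
t: 20.6
tcp_pos: [650.3, 7.6, 233.3]
ee_rot: [12.3, 89.9, -167.8]
wrist_force: [-0.6, 0.2, -0.8]
width: 1.004
```

Run:
```python
from h import *
st(); rows([(658.4,48.8,240,-90.2),(658.4,48.8,107,-90.2)])
```

```text
t 20.6 tcp [650.3   7.6 233.3] psi -90.1 F [-0.6  0.2 -0.8] w 1.004 q [ 18.  10.  13.  -0. -93.  72.]
[{"slide":[-0.017,-0.103,-0.020],"angular":[0.001,0.000,-0.000]},{"slide":[0.316,-0.103,-0.021],"angular":[0.001,0.000,-0.000]}]
```

>>> drive_tool:
  series:
    - {"slide": [-0.017, -0.103, -0.02], "angular": [0.001, 0, 0]}
    - {"slide": [0, -0.103, -0.02], "angular": [0.001, 0, 0]}
    - {"slide": [0.1, -0.103, -0.02], "angular": [0.001, 0, 0]}
    - {"slide": [0.2, -0.103, -0.02], "angular": [0.001, 0, 0]}
    - {"slide": [0.27, -0.103, -0.02], "angular": [0.001, 0, 0]}
    - {"slide": [0.316, -0.103, -0.021], "angular": [0.001, 0, 0]}
    - {"slide": [0.316, -0.103, -0.021], "angular": [0.001, 0, 0]}

```text
t: 21.48
tcp_pos: [658.1, 48.4, 106.2]
ee_rot: [19.3, 89.8, -160.9]
wrist_force: [-0.1, 0.0, -0.1]
width: 1.003
```

>>> drive_tool:
  series:
    - {"slide": [0, 0, 0], "angular": [0, 0, 0]}
    - {"slide": [0, 0, 0], "angular": [0, 0, 0]}
    - {"slide": [0, 0, 0], "angular": [0, 0, 0]}
    - {"slide": [0, 0, 0], "angular": [0, 0, 0]}
    - {"slide": [0, 0, 0], "angular": [0, 0, 0]}
    - {"slide": [0, 0, 0], "angular": [0, 0, 0]}
    - {"slide": [0, 0, 0], "angular": [0, 0, 0]}
    - {"slide": [0, 0, 0], "angular": [0, 0, 0]}
  gripper: -1
  newtons: 60

```text
t: 22.48
tcp_pos: [659.0, 49.7, 108.2]
ee_rot: [-133.8, 89.9, 46.2]
wrist_force: [-1.1, 4.9, 3.1]
width: 0.114
```

Run:
```python
from h import *
st()
rows([(*tcp(a,[-.5,1.]),107.5,-177+a) for a in np.r_[84.5,np.arange(80,44,-5)]])
```

```text
t 22.48 tcp [659.   49.7 108.2] psi -90.05 F [-1.1  4.9  3.1] w 0.114 q [ 22.  12.   3.  -0. -81.  68.]
[{"slide":[0.002,0.005,0.022],"angular":[0.014,-0.000,0.000]},{"slide":[0.002,0.009,0.060],"angular":[0.039,-0.000,0.000]},{"slide":[0.002,0.009,0.102],"angular":[0.066,-0.000,0.000]},{"slide":[0.002,0.006,0.144],"angular":[0.094,-0.000,0.000]},{"slide":[0.002,-0.001,0.186],"angular":[0.122,-0.000,0.000]},{"slide":[0.002,-0.011,0.227],"angular":[0.150,-0.000,0.000]},{"slide":[0.002,-0.025,0.266],"angular":[0.177,-0.000,0.000]},{"slide":[0.002,-0.043,0.305],"angular":[0.205,-0.000,0.000]},{"slide":[0.002,-0.064,0.342],"angular":[0.233,-0.000,0.000]}]
```

>>> drive_tool:
  series:
    - {"slide": [0, 0.005, 0.022], "angular": [0.014, 0, 0]}
    - {"slide": [0, 0.009, 0.06], "angular": [0.039, 0, 0]}
    - {"slide": [0, 0.009, 0.102], "angular": [0.066, 0, 0]}
    - {"slide": [0, 0.006, 0.144], "angular": [0.094, 0, 0]}
    - {"slide": [0, -0.001, 0.186], "angular": [0.122, 0, 0]}
    - {"slide": [0, -0.011, 0.227], "angular": [0.15, 0, 0]}
    - {"slide": [0, -0.025, 0.266], "angular": [0.177, 0, 0]}
    - {"slide": [0, -0.043, 0.305], "angular": [0.205, 0, 0]}
    - {"slide": [0, -0.064, 0.342], "angular": [0.233, 0, 0]}

```text
t: 23.6
tcp_pos: [522.7, 76.0, 108.2]
ee_rot: [-103.2, 89.8, 34.6]
wrist_force: [4.4, 7.5, 0.2]
width: 0.105
```

Run:
```python
from h import *
st()
rows([(*tcp(a,[-.3,1.]),107.5,-177+a) for a in np.r_[np.arange(40,9,-5),6,3,1,0,-.5]])
```

```text
t 23.6 tcp [522.7  76.  108.2] psi -132.17 F [4.4 7.5 0.2] w 0.105 q [ 30.  -8. -18.  -0. -80.  18.]
[{"slide":[0.002,0.007,0.041],"angular":[0.027,-0.000,0.001]},{"slide":[0.002,0.009,0.083],"angular":[0.055,-0.000,0.001]},{"slide":[0.002,0.007,0.125],"angular":[0.082,-0.000,0.001]},{"slide":[0.002,0.002,0.167],"angular":[0.110,-0.000,0.001]},{"slide":[0.002,-0.007,0.208],"angular":[0.138,-0.000,0.001]},{"slide":[0.002,-0.020,0.248],"angular":[0.166,0.000,0.001]},{"slide":[0.002,-0.036,0.287],"angular":[0.193,0.000,0.001]},{"slide":[0.002,-0.051,0.318],"angular":[0.216,0.000,0.001]},{"slide":[0.002,-0.064,0.339],"angular":[0.232,0.000,0.001]},{"slide":[0.002,-0.073,0.354],"angular":[0.243,0.000,0.001]},{"slide":[0.002,-0.078,0.361],"angular":[0.249,0.000,0.001]},{"slide":[0.002,-0.080,0.364],"angular":[0.252,0.000,0.001]}]
```

>>> drive_tool:
  series:
    - {"slide": [0, 0.007, 0.041], "angular": [0.027, 0, 0]}
    - {"slide": [0, 0.009, 0.083], "angular": [0.055, 0, 0]}
    - {"slide": [0, 0.007, 0.125], "angular": [0.082, 0, 0]}
    - {"slide": [0, 0.002, 0.167], "angular": [0.11, 0, 0]}
    - {"slide": [0, -0.007, 0.208], "angular": [0.138, 0, 0]}
    - {"slide": [0, -0.02, 0.248], "angular": [0.166, 0, 0]}
    - {"slide": [0, -0.036, 0.287], "angular": [0.193, 0, 0]}
    - {"slide": [0, -0.051, 0.318], "angular": [0.216, 0, 0]}
    - {"slide": [0, -0.064, 0.339], "angular": [0.232, 0, 0]}
    - {"slide": [0, -0.073, 0.354], "angular": [0.243, 0, 0]}
    - {"slide": [0, -0.078, 0.361], "angular": [0.249, 0, 0]}
    - {"slide": [0, -0.08, 0.364], "angular": [0.249, 0, 0]}
    - {"slide": [0, -0.08, 0.364], "angular": [0.249, 0, 0]}

```text
t: 25.22
tcp_pos: [436.8, 195.6, 108.2]
ee_rot: [-97.5, 89.8, -4.4]
wrist_force: [6.9, 0.9, -0.3]
width: 0.112
```

Run:
```python
from h import *
st(); print(tcp(0,[-1,.9]))
```

```text
t 25.23 tcp [436.8 195.6 108.2] psi -176.89 F [ 6.9  0.9 -0.3] w 0.112 q [ 48. -16. -25.   0. -81. -45.]
[435.91407504 195.73216388]
```

>>> drive_tool:
  series:
    - {"slide": [0, 0, 0.006], "angular": [0, 0, 0]}
    - {"slide": [0, 0, 0.01], "angular": [0, 0, 0]}
    - {"slide": [0, 0, 0.01], "angular": [0, 0, 0]}
    - {"slide": [0, 0, 0.01], "angular": [0, 0, 0]}

```text
t: 25.72
tcp_pos: [436.7, 195.7, 108.2]
ee_rot: [-165.8, 89.5, -72.8]
wrist_force: [8.2, -13.0, 0.7]
width: 0.109
```

>>> drive_tool:
  series:
    - {"slide": [0, 0, 0], "angular": [0, 0, 0]}
    - {"slide": [0, 0, 0], "angular": [0, 0, 0]}
    - {"slide": [0, 0, 0], "angular": [0, 0, 0]}
    - {"slide": [0, 0, 0], "angular": [0, 0, 0]}
    - {"slide": [0, 0, 0], "angular": [0, 0, 0]}
    - {"slide": [0, 0, 0], "angular": [0, 0, 0]}
    - {"slide": [-0.08, 0, 0], "angular": [0, 0, 0]}
    - {"slide": [-0.2, 0, 0], "angular": [0, 0, 0]}
    - {"slide": [-0.31, 0, 0], "angular": [0, 0, 0]}
    - {"slide": [-0.4, 0, 0], "angular": [0, 0, 0]}
    - {"slide": [-0.4, 0.1, -0.3], "angular": [0, 0, 0]}
    - {"slide": [-0.4, 0.1, -0.55], "angular": [0, 0, 0]}
    - {"slide": [-0.4, 0.1, -0.55], "angular": [0, 0, 0]}
    - {"slide": [-0.4, 0.1, -0.55], "angular": [0, 0, 0]}
    - {"slide": [-0.4, 0.1, -0.55], "angular": [0, 0, 0]}
  gripper: 1

```text
t: 27.6
tcp_pos: [407.0, -23.9, 268.2]
ee_rot: [-88.2, 89.9, 4.8]
wrist_force: [0.1, 1.2, -0.7]
width: 1.002
```

Run:
```python
from h import *
st()
for n,(x0,y0,x1,y1) in (('top',(135,135,185,245)),('scene',(320,120,380,260))):
    f,K,M=get(n); a=np.load(n+'1.npz')['f'].astype(int); np.savez(n+'8.npz',f=f,K=K,M=M)
    d=np.abs(f.astype(int)-a).max(2); c=d[y0:y1,x0:x1]; print(n,'door region changed px',(c>40).sum(),'of',c.size)
f=np.load('top8.npz')['f']; K,M=[np.load('top8.npz')[k] for k in 'KM']; hsv=cv2.cvtColor(f,cv2.COLOR_RGB2HSV)
g=hsv[135:240,64:150]; n,l,s,c=cv2.connectedComponentsWithStats(cv2.inRange(g,(5,70,120),(30,255,255)))
print('warm blobs',[(c[i].round()+[64,135],s[i,4]) for i in range(1,n) if s[i,4]>15])
b=cv2.inRange(hsv,(0,150,80),(6,255,255)); b[:150]=0;b[230:]=0;b[:,:300]=0;b[:,340:]=0
P=np.argwhere(b)[:,::-1]; 
if len(P)>30:
    r=cv2.minAreaRect(ray(K,M,P,45)[:,:2].astype(np.float32)); print('blade',len(P),r)
for nm,z,(x0,y0,x1,y1) in (('screw',10,(220,120,300,150)),):
    m=cv2.inRange(hsv,(0,150,80),(4,255,255)); k=np.zeros_like(m); k[y0:y1,x0:x1]=1; print(nm,ray(K,M,np.argwhere(m*k)[:,::-1].mean(0),z).round(1),'was 681.5,-94.1')
```

```text
t 27.6 tcp [407.  -23.9 268.2] psi -177.07 F [ 0.1  1.2 -0.7] w 1.002 q [  25.  -27.  -16.    0. -101.  -23.]
top door region changed px 805 of 5500
scene door region changed px 1164 of 8400
warm blobs [(array([137., 181.]), np.int32(43)), (array([134., 189.]), np.int32(77))]
blade 119 ((524.6824951171875, -235.2184600830078), (22.383268356323242, 139.92007446289062), 81.05070495605469)
screw [[681.5 -93.8  10. ]] was 681.5,-94.1
```

Run:
```python
from h import *
a=np.load('top1.npz')['f'].astype(int); f=np.load('top8.npz')['f'].astype(int)
for r in (150,190,215,225):
    print(r,a[r,146:158].sum(1)//3,f[r,146:158].sum(1)//3)
s=env.get_state(); print(s['t'],s['qd'].round(2))
```

```text
150 [111  88  89 130 134 138 110  50  47  45  49  77] [127 101 102 149 151 158 125  58  51  51  55  89]
190 [107  77  92 136 137 140 113  49  45  44  46  45] [122  89 107 154 153 158 123  48  48  50  50  53]
215 [100  59  99 143 145 150 116  42  47  45  46  42] [111  81 117 159 165 165 126  47  53  51  51  51]
225 [ 94  54  99 146 146 149 116  40  45  46  45  43] [107  88 131 161 165 165 123  47  49  50  52  54]
27.7 [ 1.58  0.48 -0.02 -0.05 -0.04 -0.07]
```

```bash
python3 -c "
from h import *
print(job_done())"
```

```text
the job is handed in; nothing more can be done
None
```

The job is done and handed in at about 27.7 s of the 72 s allowed. `job_done()` gives no verdict, so the checks below are my own.

I opened the door to about 87° by its handle and swept all four offcuts into the cabinet with the pusher in one straight pass. Then I stood the pusher back on its blue mat, let go, and shut the door by its handle.

- **Offcuts:** all four were about 50 mm or more inside the limit line after the sweep. The gripper was never brought near them. In the last picture I re-detected only the brass and acrylic ones, still inside.
- **Pusher:** it is upright and released, with its origin about 4 mm from the mat centre.
- **Door:** it met its stop at about 13 N. Its edge in the top image is in the same pixel columns as at the start.
- **Bystanders:** the screwdriver's detected position moved by 0.3 mm. I did not measure the mug, bottle or tape again, but no move came close to them.
- **Check that disagreed:** the rough image difference around the door showed changes (805 of 5500 pixels in the top view, 1164 of 8400 in the scene view). I put this down to lighting, shadow and the arm, because the top view's edge profile differs only in brightness. I did not look into the scene view further.

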